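# Load the dish steriliser and start it with its key

## Task

Lift the steriliser's lid by its bar until it rests back on its stop, put every katori, steel glass and jug lid that is out on the table inside, each right way up, and shut the lid. Only then take the key from its stand, push it fully home in the cylinder switch, turn it clockwise as far as it goes and leave it there. Leave the sugar pot and the two jars standing where they are.

Things in the scene. Friction and masses are not known exactly. Their poses are not given: they have to be found in the camera images.
- steriliser: Fixed dish steriliser: white tub 190 (x) x 236 (y) x 92 mm high, walls 6 mm, inner floor 10 mm above the table, closed by a hinged lid. Origin: centre of its underside; z up, -x is its front, facing the robot. Against its +y side stands a pod 110 x 110 x 45 mm high with the key switch, its axis at x -30, y +173 mm.
- lid (a joint): Lid angle in rad: 0 shut, 1.7 open against its stop, a little past upright, where it stays by itself. In between it sinks shut slowly (damped hinge). The lid is a white plate 190 x 236 x 8 mm, 0.35 kg; lifting it at the bar takes 2 to 4 N.
- lid_bar (a point): Middle of the lid's lifting bar: a black sleeve 14 mm thick, 100 mm long, along the steriliser's y, on two end arms 45 mm out from the lid's free edge in the lid's plane, 235 mm from the hinge line. Shut, it is 97 mm above the table. Pinched from above, fingers closing along the steriliser's x, the sleeve turns freely on its rod, so the tool can stay upright.
- lid_hinge (a point): Middle of the lid's hinge line, at the tub's far (+x) upper edge, 92 mm above the table; the line runs along the steriliser's y.
- cylinder_knob (a joint): Angle in rad of the steel cylinder that the key turns: at most 0.12 at the start, grows clockwise seen from above, stop at 1.4. Light friction (0.06 N m); stays where it is left.
- slot_mouth (a point): Centre of the key slot's mouth on top of the cylinder (72 mm across, top 81 mm above the table). z up; the slot is a rectangle 28.5 mm along this frame's x by 12.5 mm along y, 34 mm deep, and turns with the cylinder.
- key: Key, 88 mm tall, upright in its stand with its blade down. Origin: centre of the blade's tip, z up. Blade 26 (x) x 10 (y) mm, 32 mm long, the last 7 mm narrowed to 21 x 6; above it a collar 42 x 22 x 6 mm; above that (38 to 88 mm over the origin) a black flat head 50 (x) wide and 12 mm (y) thick to pinch. Alike after half a turn.
- key_shoulder (a point): Point on the key's axis at the collar's underside, 32 mm above the tip; fully home it meets the slot's mouth.
- key_stand: Fixed wooden block 70 x 60 x 36 mm high with the slot that holds the key. Origin: centre of its underside.
- katori1: Steel katori (small bowl), 64 mm across with straight upper sides, 38 mm high, 52 mm across the foot. Origin: centre of its underside, z up through the mouth. May be absent.
- katori2: Like katori1. May be absent.
- glass1: Steel drinking glass, 58 mm across at the mouth, 54 at the foot, 72 mm high. Origin: centre of its underside, z up through the mouth. May be absent.
- glass2: Like glass1. May be absent.
- jug_lid: Yellow plastic jug lid: disc 84 mm across, 12 mm thick, with an upright round grip 26 mm across from 12 to 46 mm above the underside. Origin: centre of its underside. May be absent.
- sugar_pot: Bystander: white ceramic sugar pot, 86 mm across, 100 mm high. Origin: centre of underside.
- spice_jar: Bystander: amber glass jar, 56 mm across, 95 mm high. Origin: centre of underside.
- salt_jar: Bystander: clear glass jar, 48 mm across, 70 mm high. Origin: centre of underside.

How it is judged:
By the outcome, as a careful person would: the job done as asked, in the order asked, and still so for the second after the job is handed in, with the robot touching nothing.
Of katori1, katori2, glass1, glass2, jug_lid only 2 to 4 are there at a start; the rules pass over those that are not, and their reading is None.
At some moment in a run one of katori1, katori2, glass1, glass2, jug_lid may be knocked a few centimetres aside while the robot is not near it.
It also fails if it takes over 210 s, if anything falls off the work surface, if the arm or the gripper's body presses on something with over 40 N, if the wrist force passes 120 N, or if a joint passes its speed limit or range.

## Robot

A 6-joint arm with a two-finger parallel gripper is mounted at the origin on the work surface. World frame = base frame: x ahead of the robot, y to its left, z up, the work surface at z = 0. Lengths are in m, angles in rad, forces in N, time in s.
With the tool pointing down it reaches from about 0.3 to 0.775 m from the base axis. Payload 14.6 kg.
Tool frame: the origin (TCP) lies on the centre line of the jaws, within the pads' length; the fingertips stand 19 mm ahead of it and the grasp point (between the pads) is the TCP; z points along the fingers, y is the line along which they close (so a half turn about z gives the same grasp; the last joint's range is limited). The gripper opens to 94 mm and grips with 3 to 60 N. Pads are 16 mm wide; open, the fingers measure 119 mm over their backs; the gripper's body (75 mm by 177 mm) begins 78 mm behind the grasp point.
Start: joints at [-1.388, 0.3, 1.521, -0, 1.321, -0.067], TCP at [0.136, -0.533, 0.224] pointing down, gripper open.
Joint ranges: [-3.03, 3.03], [-0.79, 2.21], [0.23, 2.52], [-1.04, 4.18], [0, 3.07], [-2.55, 2.55]. Speed limits (rad/s): [2.22, 2.22, 2.57, 3.14, 3.14, 3.14].

## Interface

Orientations are given as [roll, pitch, yaw] about the fixed x, y, z axes, in that order (R = Rz(yaw) Ry(pitch) Rx(roll)).
In Python, from station import get_obs, camera, workorder gives the robot as it stands.
- The arm moves only by the tool play_rows, never from a script. Its argument "motion" is a list that holds one entry, the list of rows, each a list of 7 numbers: the shift along the tool's x, y, z as a fraction of full scale, then the turn, a rotation vector about the tool's x, y, z as a fraction of full scale, then the opening, from -1 (shut) to 1 (fully open). In form: [[[x, y, z, ax, ay, az, grip], ...]]. A call has 1 to 10 rows; each row is the pose to reach, as a shift and turn from the pose commanded when the call began, along the tool's axes at that moment, turning the shorter way round; what a row does not reach only later rows make up. Full scale, the value 1, is 0.25 m for a shift and 2 pi rad for a turn. A row lasts 1/10 s, in which the tool goes at most 50 mm and 8.59 degrees, less where a joint would pass 70% of its speed; a pose out of reach is approached as far as the arm can. A call with a number of a shift or a turn outside -1 to 1 is refused whole. A call with a gripper value outside its range is refused whole. The fingers move at their own pace and stop on an object; "grip_force" is the grip in N (left out, the last holds). Time passes only in rows, so rows that repeat a pose let the fingers close. It gives the time, the measured TCP pose, the force, the opening and the grip force at its end, in the units of the state.
- get_obs(): the state, without advancing time (a new reading comes with each control period).
- camera(name): name is "scene" or "side" or "wrist"; returns a dict with "frame" (420x560x3 uint8, red, green, blue), "z_map" (420x560 float32, m along the optical axis (not along the pixel's ray), 0 where there is no reading), "camera_matrix" (3x3 intrinsics, pixels), "T" (4x4, takes a point from camera to world coordinates); the wrist camera has in their place "T_tool_cam" (4x4, takes a point from camera to tool coordinates, whose origin is the TCP and whose axes are the flange's). Camera axes: x right, y up, looking along -z (the intrinsics and any distortion apply to the point x, -y, -z); pixel columns grow to the right and rows downward; lengths in m; the calibration is good to about 2 mm. A picture is of the moment at which its call begins: read the wrist's pose just before it.
- workorder.hand_in(): hands the job in; it is judged then, once.
The state is a dict: "time_s": time; "qpos": joint angles; "joint_vel": joint speeds; "tau": joint torques, N m; "ee_pos": TCP position; "eef_rot": TCP orientation; "force": force on the tool from outside, world axes, zero at the start; "moment": the same for the moment, N m; "grip_width": finger opening in m; "grip_force": force on a finger pad.
Only numpy, scipy, OpenCV 4.12 (cv2) and the standard library are available. Lean on these libraries where they do the work, as an engineer would, in place of code of your own. Each camera call takes 0.05 s, during which the arm holds its last target. There are 200 camera calls.

## Working session

There is one attempt and no reset: what is moved stays moved. The work goes in short steps, Python scripts to look and compute and a tool call to move; the robot and the scene stay as the last step left them, time stands still between calls to the robot, and variables do not carry over. Pictures are saved under pics/ and viewed, at most 14 in all, crops included, and the job is handed in when it is done.

Besides the shell and the picture viewer there is one more tool, called after "Request:" by a JSON object that holds its "name" and its "arguments". play_rows: Moves the arm, as the interface text tells. Its arguments: {"type":"object","properties":{"motion":{"type":"array"},"grip_force":{"type":"number"}},"required":["motion"]}

```bash
ls; mkdir -p pics; cat > h.py <<'E'
import numpy as np, cv2
from station import get_obs, camera, workorder
from scipy.spatial.transform import Rotation as R
def cloud(c,T=None):
    z=c['z_map'];K=c['camera_matrix'];v,u=np.mgrid[:420,:560]
    x=(u-K[0,2])/K[0,0]*z;y=(v-K[1,2])/K[1,1]*z
    P=np.stack([x,-y,-z,np.ones_like(z)],-1)
    T=c['T'] if T is None else T
    W=(P@T.T)[...,:3]; W[z==0]=np.nan
    return W
def tool():
    o=get_obs();T=np.eye(4);T[:3,:3]=R.from_euler('xyz',o['eef_rot']).as_matrix();T[:3,3]=o['ee_pos'];return T
def wrist():
    T=tool();c=camera('wrist');return c,T@c['T_tool_cam']
def save(c,n): cv2.imwrite('pics/'+n+'.png',c['frame'][...,::-1])
E
python3 - <<'E'
from h import *
o=get_obs();print(o)
for n in ['scene','side']:
    c=camera(n);save(c,n+'0');np.savez(n+'0.npz',**c);print(c['camera_matrix'],c['T'])
E
```

```text
pics
{'time_s': 0.0, 'qpos': array([-1.38758810e+00,  3.00469493e-01,  1.52160112e+00, -2.79524359e-05,
        1.32068086e+00, -6.65988915e-02]), 'joint_vel': array([ 0.00035756, -0.00050049, -0.00028457, -0.00124088,  0.00039333,
        0.00010246]), 'tau': array([ 3.90468820e-03, -5.31803226e+01, -3.52733839e+01,  7.09769432e-02,
        2.43294309e-02, -9.81603193e-05]), 'ee_pos': array([ 0.1359158 , -0.53268901,  0.22387872]), 'eef_rot': array([-3.14043461e+00, -5.01037871e-05,  2.49814021e-01]), 'force': array([-5.17125977e-01, -1.23225917e-04,  2.41544415e-01]), 'moment': array([-0.01845099, -0.01197657, -0.00438066]), 'grip_force': 0.0, 'grip_width': 0.09423682921508422}
[[380.55347794   0.         276.50374584]
 [  0.         380.55347794 219.48730027]
 [  0.           0.           1.        ]] [[-0.44886019 -0.48139496  0.7528502   1.21985729]
 [ 0.89357843 -0.23568203  0.38206225  0.37553165]
 [-0.00648958  0.84422324  0.53595244  0.58961448]
 [ 0.          0.          0.          1.        ]]
[[408.94816945   0.         281.63106006]
 [  0.         408.94816945 210.12467505]
 [  0.           0.           1.        ]] [[-0.76832432  0.33248041 -0.54693192 -0.02474859]
 [-0.63970066 -0.42754104  0.63874231  0.62309204]
 [-0.02146654  0.84063395  0.54117811  0.61501079]
 [ 0.          0.          0.          1.        ]]
```

View pics/scene0.png

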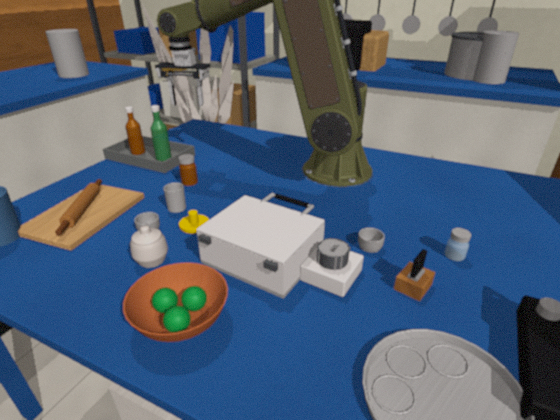

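View pics/side0.png

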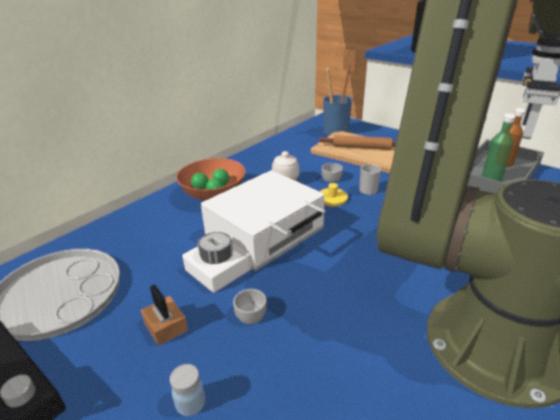

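Scene: the glass is at (175,197), katoris at (147,222) and (371,240), the yellow lid at (195,222), the key in its stand at (415,275) and the knob at (333,252). Next I measure them.

```bash
python3 - <<'E'
from h import *
for n in ['scene','side']:
    c=dict(np.load(n+'0.npz'));W=cloud(c);z=W[...,2]
    m=((z>0.006)&(z<0.25)&(W[...,0]>0.15)&(W[...,0]<0.95)&(abs(W[...,1])<.6)).astype(np.uint8)
    k,l,s,ce=cv2.connectedComponentsWithStats(m)
    print(n,'table z',np.nanmedian(z[(abs(z)<.03)]))
    for i in range(1,k):
        if s[i,4]<60: continue
        p=W[l==i];zm=np.percentile(p[:,2],98)
        t=p[p[:,2]>zm-.012]
        print(ce[i].round(),s[i,4],'lo',np.percentile(p,1,axis=0).round(3),'hi',np.percentile(p,99,axis=0).round(3),'top mid',((t.min(0)+t.max(0))/2).round(3),'col',c['frame'][l==i].mean(0).round())
    # table z near
E
```

```text
scene table z 0.000227330140544435
[331. 136.] 1502 lo [ 0.173 -0.031  0.154] hi [0.237 0.112 0.25 ] top mid [0.195 0.036 0.243] col [56. 55. 47.]
[177. 177.] 1327 lo [ 0.169 -0.599  0.007] hi [ 0.494 -0.32   0.096] top mid [ 0.267 -0.496  0.09 ] col [115. 103.  91.]
[ 85. 216.] 3229 lo [ 0.471 -0.598  0.007] hi [ 0.769 -0.456  0.058] top mid [ 0.639 -0.546  0.052] col [164. 124.  79.]
[273. 245.] 11209 lo [ 0.431 -0.246  0.008] hi [0.673 0.232 0.103] top mid [0.551 0.003 0.098] col [177. 171. 164.]
[148. 241.] 1511 lo [ 0.565 -0.372  0.008] hi [ 0.737 -0.197  0.098] top mid [ 0.699 -0.236  0.092] col [168. 160. 155.]
[371. 239.] 495 lo [0.371 0.201 0.007] hi [0.434 0.261 0.039] top mid [0.402 0.231 0.034] col [126. 123. 123.]
[458. 244.] 602 lo [0.33  0.407 0.007] hi [0.371 0.452 0.071] top mid [0.348 0.43  0.066] col [120. 129. 139.]
[415. 277.] 1104 lo [0.477 0.322 0.007] hi [0.55  0.392 0.093] top mid [0.512 0.357 0.087] col [100.  71.  48.]
[175. 301.] 6085 lo [ 0.725 -0.143  0.008] hi [0.914 0.045 0.071] top mid [ 0.82  -0.048  0.065] col [121.  98.  53.]
[496. 361.] 7026 lo [0
[... 693 characters left out ...]
0.031] col [135. 135. 135.]
[486. 182.] 403 lo [ 0.153 -0.6    0.006] hi [ 0.242 -0.544  0.048] top mid [ 0.197 -0.572  0.044] col [100. 107. 100.]
[396. 238.] 1351 lo [0.151 0.087 0.167] hi [0.213 0.113 0.25 ] top mid [0.183 0.104 0.243] col [88. 90. 69.]
[ 40. 347.] 4145 lo [0.489 0.323 0.006] hi [0.891 0.599 0.07 ] top mid [0.53  0.59  0.064] col [77. 77. 77.]
[163. 317.] 1471 lo [0.469 0.325 0.006] hi [0.545 0.392 0.091] top mid [0.509 0.357 0.086] col [113.  85.  66.]
[249. 305.] 741 lo [0.37  0.199 0.006] hi [0.432 0.261 0.038] top mid [0.401 0.23  0.033] col [133. 133. 133.]
[187. 389.] 1355 lo [0.323 0.409 0.007] hi [0.365 0.452 0.071] top mid [0.346 0.429 0.065] col [144. 151. 158.]
```

```bash
cat > m.py <<'E'
from h import *
import sys
def rect(p): 
    (cx,cy),(w,h),a=cv2.minAreaRect(p[:,:2].astype(np.float32)); return np.round([cx,cy,w,h],4),round(a,2)
def report(n,c,W):
    z=W[...,2];x=W[...,0];y=W[...,1];f=c['frame'].astype(int);hsv=cv2.cvtColor(c['frame'],cv2.COLOR_RGB2HSV)
    box=lambda a,b,c_,d:(x>a)&(x<b)&(y>c_)&(y<d)
    print(n)
    lid=box(.4,.75,-.2,.2)&(z>.092)&(z<.106)&(f.min(-1)>120); print('lid',rect(W[lid]),np.median(z[lid]))
    bar=box(.35,.6,-.2,.2)&(z>.085)&(z<.115)&(f.max(-1)<70); print('bar',bar.sum(),bar.sum()>5 and rect(W[bar]))
    kn=box(.4,.7,.08,.3)&(z>.076)&(z<.086); print('knob',rect(W[kn]),kn.sum())
    yel=box(.3,.8,-.5,.5)&(hsv[...,0]>20)&(hsv[...,0]<35)&(hsv[...,1]>150)&(z>.003)&(z<.06); print('yellow',rect(W[yel])); t=yel&(z>.035);
    if t.sum()>3: print('  grip',rect(W[t]),t.sum(),'disc',rect(W[yel&(z<.016)]))
    gl=box(.35,.6,-.45,-.2)&(z>.060)&(z<.08)&(hsv[...,1]<80); print('glass',rect(W[gl]) if gl.sum()>5 else None,gl.sum())
    kh=box(.4,.6,.3,.42)&(z>.07)&(z<.1); print('keyhead',rect(W[kh]),kh.sum())
    st=box(.4,.6,.3,.42)&(z>.032)&(z<.04)&(f[...,0]-f[...,2]>30); print('stand',rect(W[st]))
if __name__=='__main__':
  for n in ['scene','side']:
    c=dict(np.load(n+'0.npz'));report(n,c,cloud(c))
E
python3 m.py
```

```text
scene
lid (array([0.5464, 0.0051, 0.2373, 0.2427]), 84.6) 0.1008016411631002
bar 148 (array([0.4302, 0.0174, 0.0958, 0.0118]), 84.3)
knob (array([0.5938, 0.1531, 0.1005, 0.202 ]), 76.22) 688
yellow (array([ 0.6507, -0.1499,  0.3891,  0.0782]), 35.61)
  grip (array([ 0.6554, -0.14  ,  0.3536,  0.0421]), 39.9) 60 disc (array([ 0.6473, -0.187 ,  0.3511,  0.0753]), 24.23)
glass (array([ 0.4674, -0.347 ,  0.0599,  0.0558]), 54.99) 158
keyhead (array([0.5107, 0.357 , 0.0125, 0.0507]), 77.26) 165
stand (array([0.5099, 0.3569, 0.0605, 0.0726]), 76.62)
side
lid (array([0.5425, 0.0041, 0.2391, 0.2418]), 84.93) 0.0990013955107687
bar 164 (array([0.424 , 0.017 , 0.094 , 0.0089]), 84.19)
knob (array([0.5666, 0.1556, 0.1972, 0.1219]), 8.5) 750
yellow (array([ 0.5118, -0.2416,  0.0616,  0.0776]), 38.3)
  grip (array([ 0.5181, -0.2371,  0.0162,  0.0206]), 89.57) 36 disc (array([ 0.5118, -0.2416,  0.0616,  0.0776]), 38.3)
glass (array([ 0.4654, -0.3474,  0.0552,  0.0611]), 38.74) 134
keyhead (array([0.5088, 0.3567, 0.0122, 0.0523]), 76.36) 218
stand (array([0.5089, 0.3566, 0.0604, 0.0727]), 77.06)
```

```bash
cat > mv.py <<'E'
from h import *
import sys
def mv(x,y,z,yaw):
    T=tool();Rt=R.from_euler('xyz',[np.pi,0,np.radians(yaw)]).as_matrix()
    s=T[:3,:3].T@(np.array([x,y,z])-T[:3,3])/.25
    r=R.from_matrix(T[:3,:3].T@Rt).as_rotvec()/(2*np.pi)
    print('row',s.round(3).tolist()+r.round(4).tolist(), 'rows>=',max(np.linalg.norm(s)*.25/.05,np.linalg.norm(r)*360/8.59).round(1))
# steriliser frame
YAW=-5.3;C=np.array([.566,.004])
def S(x,y):
    a=np.radians(YAW);return C+np.array([[np.cos(a),-np.sin(a)],[np.sin(a),np.cos(a)]])@[x,y]
if __name__=='__main__': mv(*map(float,sys.argv[1:5]))
E
python3 mv.py .427 .017 .224 84.7
python3 - <<'E'
from mv import *
for n in ['scene','side']:
    c=dict(np.load(n+'0.npz'));W=cloud(c);x,y,z=W[...,0],W[...,1],W[...,2];hsv=cv2.cvtColor(c['frame'],cv2.COLOR_RGB2HSV)
    m=(x>.4)&(x<.62)&(y<-.15)&(y>-.32)&(hsv[...,0]>20)&(hsv[...,0]<35)&(hsv[...,1]>130)&(z>.003)
    p=W[m];print(n,p.min(0),p.max(0));t=p[p[:,2]>.041];print(t.mean(0),t.min(0),t.max(0))
    m=(x>.55)&(x<.64)&(y<-.29)&(y>-.39)&(z>.03)&(z<.05);p=W[m];print('kat',p.min(0),p.max(0))
for q in [(-.14,0),(-.03,.173),(.095,0)]: print(S(*q))
E
```

```text
row [1.672, -1.843, 0.002, -0.0001, -0.0001, -0.1955] rows>= 12.4
scene [ 0.48078997 -0.28078134  0.00340411] [ 0.56499176 -0.21069468  0.0480356 ]
[ 0.52436005 -0.23774496  0.04503195] [ 0.51064463 -0.24952925  0.04132866] [ 0.53413055 -0.22708595  0.0480356 ]
kat [ 0.56248083 -0.37395054  0.03027374] [ 0.62633102 -0.31028226  0.04005594]
side [ 0.47970973 -0.28235555  0.00313769] [ 0.56189301 -0.19697805  0.04511952]
[ 0.51940621 -0.23821288  0.04329716] [ 0.50780503 -0.25060273  0.04119584] [ 0.52840571 -0.22839828  0.04511952]
kat [ 0.5607364  -0.37624714  0.03002808] [ 0.6259285  -0.30886823  0.03783765]
[0.42659854 0.01693188]
[0.55210837 0.17903149]
[ 0.66059385 -0.00477521]
```

Request:
{"name": "play_rows", "arguments": {"motion": [[[0.42, -0.46, 0, 0, 0, -0.05, 1], [0.84, -0.92, 0, 0, 0, -0.1, 0], [0.84, -0.92, 0, 0, 0, -0.1, 0], [0.84, -0.92, 0, 0, 0, -0.1, 0], [0.84, -0.92, 0, 0, 0, -0.1, 0], [0.84, -0.92, 0, 0, 0, -0.1, 0], [0.84, -0.92, 0, 0, 0, -0.1, 0], [0.84, -0.92, 0, 0, 0, -0.1, 0], [0.84, -0.92, 0, 0, 0, -0.1, 0]]]}}

```text
time_s: 1.0
ee_pos: [0.2824, -0.2588, 0.2244]
eef_rot: [-3.142, 0.0, 0.878]
force: [-0.3, -0.7, -1.0]
grip_width: 0.047
grip_force: 0.0
```

```bash
python3 mv.py .427 .017 .20 84.7
```

```text
row [1.219, -0.259, 0.097, -0.0, 0.0, -0.0955] rows>= 6.2
```

Request:
{"name": "play_rows", "arguments": {"motion": [[[0.5, -0.1, 0, 0, 0, -0.05, 0], [0.98, -0.2, 0.05, 0, 0, -0.0955, -0.1], [0.98, -0.2, 0.05, 0, 0, -0.0955, -0.1], [0.98, -0.2, 0.05, 0, 0, -0.0955, -0.1], [0.98, -0.2, 0.05, 0, 0, -0.0955, -0.1], [0.98, -0.2, 0.05, 0, 0, -0.0955, -0.1]]]}}

```text
time_s: 1.6
ee_pos: [0.4021, -0.0349, 0.2113]
eef_rot: [-3.141, -0.001, 1.482]
force: [-0.5, -0.6, 0.4]
grip_width: 0.0423
grip_force: 0.0
```

```bash
python3 mv.py .4265 .017 .20 84.7; python3 - <<'E'
from h import *
c,T=wrist();save(c,'w1');np.savez('w1.npz',W=cloud(c,T),f=c['frame'])
E
```

```text
row [0.215, 0.079, 0.045, -0.0002, -0.0001, 0.0006] rows>= 1.2
```

View pics/w1.png

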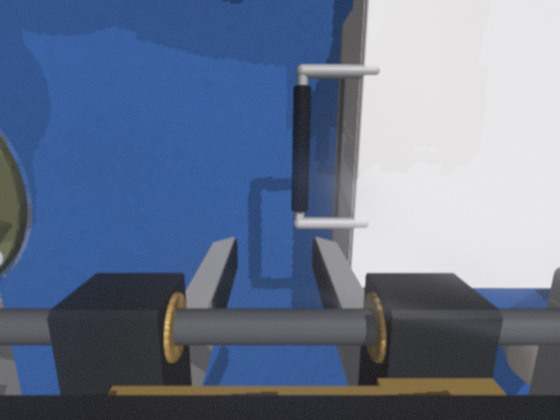

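The wrist view shows the black bar upright at about (302,148), in line with the finger gap. I'll measure it from the depth.

```bash
python3 - <<'E'
from mv import *
d=np.load('w1.npz');W=d['W'];f=d['f'].astype(int)
v,u=np.mgrid[:420,:560]
m=(f.max(-1)<60)&(u>285)&(u<320)&(v>75)&(v<215)&(W[...,2]>.08)
p=W[m];print(m.sum(),np.median(p,0),(p.min(0)+p.max(0))/2,cv2.minAreaRect(p[:,:2].astype(np.float32)))
E
```

```text
1078 [0.43048816 0.03939454 0.10227381] [0.42889984 0.01618279 0.1018217 ] ((0.42883312702178955, 0.01583903282880783), (0.09634967148303986, 0.012419120408594608), 84.66938781738281)
```

Request:
{"name": "play_rows", "arguments": {"motion": [[[0.21, 0.085, 0.05, 0, 0, 0, -0.1], [0.21, 0.085, 0.1, 0, 0, 0, -0.1], [0.21, 0.085, 0.25, 0, 0, 0, -0.1], [0.21, 0.085, 0.4, 0, 0, 0, -0.1], [0.21, 0.085, 0.46, 0, 0, 0, -0.1], [0.21, 0.085, 0.46, 0, 0, 0, -0.1], [0.21, 0.085, 0.46, 0, 0, 0, -1], [0.21, 0.085, 0.46, 0, 0, 0, -1], [0.21, 0.085, 0.46, 0, 0, 0, -1], [0.21, 0.085, 0.46, 0, 0, 0, -1]]], "grip_force": 25}}

```text
time_s: 2.65
ee_pos: [0.427, 0.0124, 0.0976]
eef_rot: [3.14, -0.0, 1.478]
force: [11.0, -1.7, -0.6]
grip_width: 0.0138
grip_force: 6.3
```

```bash
python3 - <<'E'
from mv import *
T=tool();P=T[:3,3];print(P)
a=np.radians(YAW);h=np.array([np.cos(a),np.sin(a),0])
# hinge: 235 along h from bar
r=.235
H=P+h*np.sqrt(r*r-.005**2);H[2]=P[2]-.005
t0=np.arctan2(.005,.235)
for th in np.arange(.1,1.75,.1):
    q=H-h*r*np.cos(th+t0)+np.array([0,0,r*np.sin(th+t0)])
    s=T[:3,:3].T@(q-P)/.25
    print(round(th,1),q.round(3),s.round(3))
E
```

```text
[0.42699427 0.01244802 0.0976426 ]
0.1 [0.429 0.012 0.121] [ 0.     0.007 -0.094]
0.2 [0.433 0.012 0.144] [ 0.     0.023 -0.186]
0.3 [0.439 0.011 0.167] [ 0.     0.048 -0.277]
0.4 [0.447 0.011 0.189] [ 0.     0.083 -0.364]
0.5 [0.458 0.01  0.21 ] [ 0.     0.125 -0.448]
0.6 [0.471 0.008 0.229] [ 0.     0.176 -0.527]
0.7 [0.485 0.007 0.248] [ 0.     0.235 -0.6  ]
0.8 [0.502 0.006 0.265] [ 0.     0.3   -0.668]
0.9 [0.519 0.004 0.28 ] [ 0.     0.372 -0.728]
1.0 [0.539 0.002 0.293] [ 0.     0.45  -0.781]
1.1 [0.559 0.    0.304] [ 0.     0.533 -0.826]
1.2 [ 0.581 -0.002  0.313] [ 0.     0.619 -0.862]
1.3 [ 0.603 -0.004  0.32 ] [ 0.     0.709 -0.89 ]
1.4 [ 0.626 -0.006  0.325] [ 0.     0.801 -0.908]
1.5 [ 0.649 -0.008  0.327] [ 0.     0.895 -0.917]
1.6 [ 0.673 -0.01   0.327] [ 0.     0.989 -0.917]
1.7 [ 0.696 -0.013  0.325] [ 0.     1.082 -0.908]
```

Request:
{"name": "play_rows", "arguments": {"motion": [[[0, 0.002, -0.05, 0, 0, 0, -1], [0, 0.007, -0.094, 0, 0, 0, -1], [0, 0.023, -0.186, 0, 0, 0, -1], [0, 0.048, -0.277, 0, 0, 0, -1], [0, 0.083, -0.364, 0, 0, 0, -1], [0, 0.125, -0.448, 0, 0, 0, -1], [0, 0.176, -0.527, 0, 0, 0, -1], [0, 0.235, -0.6, 0, 0, 0, -1], [0, 0.3, -0.668, 0, 0, 0, -1], [0, 0.372, -0.728, 0, 0, 0, -1]]], "grip_force": 30}}

```text
time_s: 3.65
ee_pos: [0.5194, 0.0038, 0.2799]
eef_rot: [-3.141, 0.0, 1.478]
force: [4.7, -2.3, -9.4]
grip_width: 0.0131
grip_force: 30.0
```

Request:
{"name": "play_rows", "arguments": {"motion": [[[0, 0.078, -0.053, 0, 0, 0, -1], [0, 0.161, -0.098, 0, 0, 0, -1], [0, 0.247, -0.134, 0, 0, 0, -1], [0, 0.337, -0.162, 0, 0, 0, -1], [0, 0.429, -0.18, 0, 0, 0, -1], [0, 0.523, -0.189, 0, 0, 0, -1], [0, 0.617, -0.189, 0, 0, 0, -1], [0, 0.67, -0.186, 0, 0, 0, -1], [0, 0.71, -0.18, 0, 0, 0, -1], [0, 0.71, -0.18, 0, 0, 0, -1]]]}}

```text
time_s: 4.65
ee_pos: [0.6962, -0.0127, 0.3247]
eef_rot: [-3.141, 0.0, 1.478]
force: [-0.2, -2.0, 3.3]
grip_width: 0.013
grip_force: 30.0
```

Request:
{"name": "play_rows", "arguments": {"motion": [[[0, 0.015, 0.0, 0, 0, 0, -1], [0, 0.015, 0.0, 0, 0, 0, -1], [0, 0.005, 0, 0, 0, 0, -0.1], [0, 0.005, 0, 0, 0, 0, -0.1], [0, 0.005, 0, 0, 0, 0, -0.1], [0, 0.005, -0.1, 0, 0, 0, -0.1], [0, 0.005, -0.2, 0, 0, 0, -0.1], [0, -0.4, -0.24, 0, 0, 0, -0.1], [0, -0.8, -0.2, 0, 0, 0, 0.5], [0, -0.8, -0.2, 0, 0, 0, 0.5]]]}}

```text
time_s: 5.65
ee_pos: [0.5574, 0.0005, 0.3752]
eef_rot: [-3.141, -0.0, 1.478]
force: [1.0, -0.4, 1.2]
grip_width: 0.0548
grip_force: 0.0
```

```bash
cat > look.py <<'E'
from mv import *
def look(tag,names=('scene','side')):
  for n in names:
    c=camera(n);np.savez(n+tag+'.npz',**c);save(c,n+tag);W=cloud(c);x,y,z=W[...,0],W[...,1],W[...,2];f=c['frame'].astype(int);hsv=cv2.cvtColor(c['frame'],cv2.COLOR_RGB2HSV)
    g=(hsv[...,1]<90)|((hsv[...,0]>18)&(hsv[...,0]<38)&(hsv[...,1]>130))
    d=np.stack([x,y],-1)-C;a=np.radians(YAW);sx=d@[np.cos(a),np.sin(a)];sy=d@[-np.sin(a),np.cos(a)]
    inside=(sx>-.15)&(sx<.2)&(sy>-.13)&(sy<.24)
    m=(z>.004)&(z<.085)&(x>.3)&(x<.75)&(y>-.5)&(y<.3)&~inside&g
    k,l,s,ce=cv2.connectedComponentsWithStats(m.astype(np.uint8))
    print(n,get_obs()['time_s'])
    for i in range(1,k):
        if s[i,4]<50: continue
        p=W[l==i];zm=np.percentile(p[:,2],97);t=p[p[:,2]>zm-.008]
        print(' ',ce[i].round(),s[i,4],'zmax',zm.round(3),'top mid',((t.min(0)+t.max(0))/2)[:2].round(3),'ext',np.ptp(t,axis=0)[:2].round(3),'hue',np.median(hsv[l==i],axis=0))
    lid=(z>.15)&(z<.315)&(x>.55)&(x<.78)&(abs(y)<.12)&(f.min(-1)>110)
    if lid.sum()>50: print('  lid pts',lid.sum(),'x at z>.25',np.median(x[lid&(z>.25)]).round(3),'z<.2',np.median(x[lid&(z<.2)]).round(3))
if __name__=='__main__': look(sys.argv[1])
E
python3 look.py 1
```

```text
scene 5.7
  [174. 197.] 499 zmax 0.071 top mid [ 0.466 -0.349] ext [0.058 0.058] hue [ 12.  10. 147.]
  [148. 241.] 1442 zmax 0.082 top mid [ 0.696 -0.238] ext [0.066 0.065] hue [ 12.  22. 176.]
  [186. 224.] 173 zmax 0.028 top mid [ 0.532 -0.245] ext [0.007 0.009] hue [ 25. 255. 163.]
  [371. 239.] 512 zmax 0.038 top mid [0.402 0.231] ext [0.067 0.062] hue [ 15.  11. 134.]
  lid pts 5107 x at z>.25 0.693 z<.2 0.682
side 5.75
  [286. 168.] 553 zmax 0.081 top mid [ 0.694 -0.236] ext [0.06  0.059] hue [ 16.  19. 207.]
  [331. 172.] 307 zmax 0.036 top mid [ 0.594 -0.34 ] ext [0.066 0.067] hue [ 30.   7. 143.]
  [369. 178.] 535 zmax 0.07 top mid [ 0.466 -0.348] ext [0.057 0.06 ] hue [ 20.   7. 154.]
  [333. 195.] 367 zmax 0.044 top mid [ 0.52 -0.24] ext [0.022 0.027] hue [ 24. 169. 219.]
  [250. 305.] 770 zmax 0.037 top mid [0.402 0.229] ext [0.064 0.065] hue [ 23.   7. 132.]
  lid pts 4258 x at z>.25 0.687 z<.2 0.675
```

```bash
python3 mv.py .594 -.2 .34 174.7;python3 mv.py .594 -.342 .15 174.7; python3 -c "
from h import *
c=camera('wrist');print(c['T_tool_cam'].round(3))"
```

```text
row [-0.786, 0.235, 0.143, -0.0003, -0.0003, -0.2499] rows>= 10.5
row [-1.352, 0.288, 0.903, -0.0003, -0.0003, -0.2499] rows>= 10.5
[[-0.     0.972  0.234  0.068]
 [ 1.     0.     0.     0.001]
 [ 0.     0.234 -0.972 -0.16 ]
 [ 0.     0.     0.     1.   ]]
```

Request:
{"name": "play_rows", "arguments": {"motion": [[[-0.2, 0, 0, 0, 0, -0.024, 1], [-0.4, 0.05, 0, 0, 0, -0.047, 1], [-0.6, 0.1, 0, 0, 0, -0.07, 1], [-0.8, 0.15, 0.05, 0, 0, -0.094, 1], [-0.9, 0.2, 0.1, 0, 0, -0.118, 1], [-1, 0.25, 0.2, 0, 0, -0.141, 1], [-1, 0.28, 0.3, 0, 0, -0.165, 1], [-1, 0.28, 0.3, 0, 0, -0.19, 1], [-1, 0.28, 0.3, 0, 0, -0.212, 1], [-1, 0.28, 0.3, 0, 0, -0.235, 1]]]}}

```text
time_s: 6.8
ee_pos: [0.6064, -0.2557, 0.3004]
eef_rot: [-3.142, 0.0, 2.954]
force: [0.2, -0.2, -0.4]
grip_width: 0.0941
grip_force: 0.0
```

```bash
python3 mv.py .594 -.342 .18 174.7
```

```text
row [-0.015, -0.348, 0.482, -0.0, 0.0, -0.0151] rows>= 3.0
```

Request:
{"name": "play_rows", "arguments": {"motion": [[[-0.01, -0.17, 0.15, 0, 0, -0.015, 1], [-0.015, -0.348, 0.3, 0, 0, -0.015, 1], [-0.015, -0.348, 0.48, 0, 0, -0.015, 1], [-0.015, -0.348, 0.48, 0, 0, -0.015, 1], [-0.015, -0.348, 0.48, 0, 0, -0.015, 1]]]}}

```text
time_s: 7.3
ee_pos: [0.5927, -0.3411, 0.1805]
eef_rot: [3.141, -0.001, 3.042]
force: [0.7, -0.1, 1.0]
grip_width: 0.0941
grip_force: 0.0
```

```bash
cat > wk.py <<'E'
from mv import *
# wrist look: height-band object nearest below tool
def wk(lo,hi,rad=.07,tag=None,cx=None):
    c,T=wrist();W=cloud(c,T);t=tool()[:3,3] if cx is None else cx
    hsv=cv2.cvtColor(c['frame'],cv2.COLOR_RGB2HSV)
    m=(W[...,2]>lo)&(W[...,2]<hi)&(np.hypot(W[...,0]-t[0],W[...,1]-t[1])<rad)
    if tag: save(c,tag)
    p=W[m];print(m.sum(),'mid',((p.min(0)+p.max(0))/2).round(4),'ext',np.ptp(p,axis=0).round(3),'circ',cv2.minEnclosingCircle(p[:,:2].astype(np.float32)))
if __name__=='__main__': wk(*map(float,sys.argv[1:4]),*(sys.argv[4:5]))
E
python3 wk.py .03 .045 .07 w2;python3 mv.py .594 -.342 .026 174.7
```

```text
834 mid [ 0.5962 -0.3438  0.0348] ext [0.063 0.063 0.009] circ ((0.5963197350502014, -0.3435865044593811), 0.03196064755320549)
row [-0.002, -0.003, 0.627, -0.0001, 0.0003, -0.001] rows>= 3.1
```

View pics/w2.png

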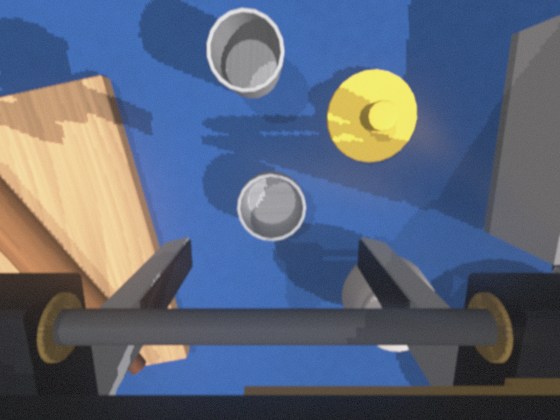

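Katori upright at (272,207), between the fingers and clear of the pot and the board. Now down, grip and lift.

Request:
{"name": "play_rows", "arguments": {"motion": [[[-0.011, -0.009, 0.15, 0, 0, 0, 1], [-0.011, -0.009, 0.3, 0, 0, 0, 1], [-0.011, -0.009, 0.45, 0, 0, 0, 1], [-0.011, -0.009, 0.57, 0, 0, 0, 1], [-0.011, -0.009, 0.62, 0, 0, 0, 1], [-0.011, -0.009, 0.62, 0, 0, 0, 0.2], [-0.011, -0.009, 0.62, 0, 0, 0, 0.2], [-0.011, -0.009, 0.62, 0, 0, 0, 0.2], [-0.011, -0.009, 0.62, 0, 0, 0, 0.2]]], "grip_force": 15}}

```text
time_s: 8.25
ee_pos: [0.5955, -0.344, 0.0277]
eef_rot: [-3.14, 0.002, 3.042]
force: [0.8, -0.8, 0.7]
grip_width: 0.0655
grip_force: 0.4
```

```bash
python3 -c "
from mv import *
for q in [(.045,.055),(-.045,.055),(-.045,-.055),(.043,-.055)]: print(q,S(*q).round(4))
x=S(.045,.055);mv(x[0],x[1],.16,174.7);mv(x[0],x[1],.038,174.7)"
```

```text
(0.045, 0.055) [0.6159 0.0546]
(-0.045, 0.055) [0.5263 0.0629]
(-0.045, -0.055) [ 0.5161 -0.0466]
(0.043, -0.055) [ 0.6037 -0.0547]
row [0.076, 1.594, -0.531, -0.0002, 0.0003, -0.0011] rows>= 8.4
row [0.077, 1.595, -0.043, -0.0002, 0.0003, -0.0011] rows>= 8.0
```

Request:
{"name": "play_rows", "arguments": {"motion": [[[0, 0, 0, 0, 0, 0, -0.2], [0, 0, 0, 0, 0, 0, -0.2], [0, 0, -0.1, 0, 0, 0, -0.2], [0, 0, -0.3, 0, 0, 0, -0.2], [0, 0, -0.5, 0, 0, 0, -0.2], [0, 0.15, -0.62, 0, 0, 0, -0.2], [0.02, 0.3, -0.62, 0, 0, 0, -0.2], [0.05, 0.45, -0.62, 0, 0, 0, -0.2], [0.076, 0.6, -0.62, 0, 0, 0, -0.2], [0.076, 0.6, -0.62, 0, 0, 0, -0.2]]]}}

```text
time_s: 9.25
ee_pos: [0.5908, -0.1887, 0.1819]
eef_rot: [3.141, 0.001, 3.046]
force: [0.4, -0.1, -1.0]
grip_width: 0.0647
grip_force: 15.0
```

```bash
python3 -c "
from mv import *
x=S(.045,.055);mv(x[0],x[1],.18,174.7)"
```

```text
row [-0.007, 0.978, 0.008, 0.0001, 0.0001, -0.0005] rows>= 4.9
```

Request:
{"name": "play_rows", "arguments": {"motion": [[[-0.007, 0.16, 0, 0, 0, 0, -0.2], [-0.007, 0.34, 0, 0, 0, 0, -0.2], [-0.007, 0.52, 0, 0, 0, 0, -0.2], [-0.007, 0.7, 0, 0, 0, 0, -0.2], [-0.007, 0.86, 0, 0, 0, 0, -0.2], [-0.007, 0.96, 0.0, 0, 0, 0, -0.2], [-0.007, 0.978, 0.1, 0, 0, 0, -0.2], [-0.007, 0.978, 0.2, 0, 0, 0, -0.2], [-0.007, 0.978, 0.3, 0, 0, 0, -0.2], [-0.007, 0.978, 0.4, 0, 0, 0, -0.2]]]}}

```text
time_s: 10.25
ee_pos: [0.6169, 0.0503, 0.0803]
eef_rot: [-3.142, 0.001, 3.042]
force: [0.5, 0.5, -0.8]
grip_width: 0.065
grip_force: 15.0
```

```bash
python3 -c "
from mv import *
x=S(.045,.055);mv(x[0],x[1],.0385,174.7)"
```

```text
row [0.006, 0.017, 0.167, -0.0, 0.0001, -0.0011] rows>= 0.8
```

Request:
{"name": "play_rows", "arguments": {"motion": [[[0.004, 0.01, 0.08, 0, 0, 0, -0.2], [0.004, 0.01, 0.14, 0, 0, 0, -0.2], [0.004, 0.01, 0.166, 0, 0, 0, -0.2], [0.004, 0.01, 0.166, 0, 0, 0, 0.62], [0.004, 0.01, 0.166, 0, 0, 0, 0.62], [0.004, 0.01, 0.166, 0, 0, 0, 0.62], [0.004, 0.01, 0, 0, 0, 0, 0.62], [0.004, 0.01, -0.2, 0, 0, 0, 0.62], [0.004, 0.01, -0.4, 0, 0, 0, 0.62], [0.004, 0.01, -0.48, 0, 0, 0, 1]]]}}

```text
time_s: 11.25
ee_pos: [0.6173, 0.0533, 0.2074]
eef_rot: [3.141, 0.008, 3.042]
force: [-0.6, -0.7, 0.1]
grip_width: 0.0811
grip_force: 0.0
```

```bash
python3 look.py 2; python3 - <<'E'
from mv import *
c,T=wrist();save(c,'w3');W=cloud(c,T)
E
python3 mv.py .5215 -.239 .2 174.7
```

```text
scene 11.3
  [174. 197.] 493 zmax 0.072 top mid [ 0.467 -0.35 ] ext [0.058 0.061] hue [ 12.  11. 146.]
  [186. 224.] 176 zmax 0.027 top mid [ 0.533 -0.245] ext [0.006 0.007] hue [ 25. 255. 165.]
  [390. 238.] 471 zmax 0.038 top mid [0.377 0.272] ext [0.066 0.055] hue [ 13.  11. 136.]
  [149. 248.] 1102 zmax 0.082 top mid [ 0.697 -0.238] ext [0.065 0.065] hue [ 12.   23.  192.5]
  lid pts 5546 x at z>.25 0.692 z<.2 0.682
side 11.35
  [286. 168.] 555 zmax 0.081 top mid [ 0.695 -0.238] ext [0.057 0.062] hue [ 16.  16. 217.]
  [369. 178.] 538 zmax 0.07 top mid [ 0.465 -0.348] ext [0.059 0.059] hue [ 23.    7.  138.5]
  [333. 195.] 362 zmax 0.044 top mid [ 0.518 -0.238] ext [0.021 0.025] hue [ 24.  169.  218.5]
  [244. 323.] 716 zmax 0.037 top mid [0.376 0.271] ext [0.065 0.057] hue [ 23.   7. 129.]
  lid pts 3092 x at z>.25 0.614 z<.2 0.675
row [0.262, -1.201, 0.009, 0.0001, 0.0005, -0.0011] rows>= 6.1
```

View pics/w3.png

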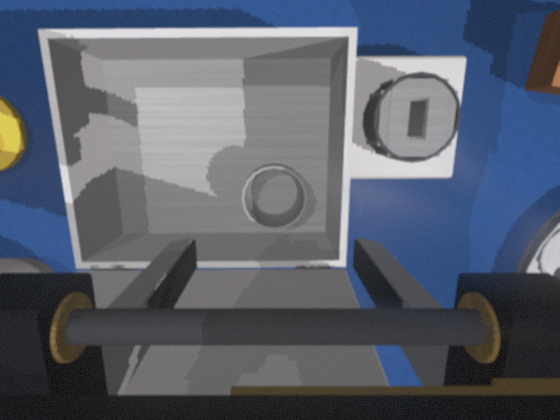

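The katori stands upright in the tub at (273,197); the slot is visible at (417,118). The other katori was knocked to about (0.376,0.272). Next is the jug lid.

Request:
{"name": "play_rows", "arguments": {"motion": [[[0.05, -0.2, 0, 0, 0, 0, 0.3], [0.1, -0.4, 0, 0, 0, 0, 0.3], [0.15, -0.6, 0, 0, 0, 0, 0.3], [0.2, -0.8, 0, 0, 0, 0, 0.3], [0.23, -0.95, 0, 0, 0, 0, 0.3], [0.26, -1, 0, 0, 0, 0, 0.3], [0.26, -1, 0, 0, 0, 0, 0.3]]]}}

```text
time_s: 12.1
ee_pos: [0.5254, -0.1902, 0.1997]
eef_rot: [3.141, -0.002, 3.04]
force: [1.0, -0.3, 0.4]
grip_width: 0.0609
grip_force: 0.0
```

```bash
python3 - <<'E'
from wk import *
wk(.038,.05,.05,cx=[.5215,-.239]);wk(.004,.02,.055,cx=[.5215,-.239])
mv(.5215,-.239,.036,174.7)
E
```

```text
549 mid [ 0.5236 -0.2409  0.0431] ext [0.025 0.025 0.01 ] circ ((0.523800253868103, -0.24081645905971527), 0.012903112918138504)
4202 mid [ 0.5241 -0.2409  0.0118] ext [0.083 0.083 0.016] circ ((0.5240825414657593, -0.24104443192481995), 0.0422232449054718)
row [-0.0, -0.205, 0.657, 0.0001, -0.0002, -0.0011] rows>= 3.4
```

Request:
{"name": "play_rows", "arguments": {"motion": [[[-0.008, -0.15, 0, 0, 0, 0, 0.3], [-0.008, -0.211, 0.15, 0, 0, 0, 0.3], [-0.008, -0.211, 0.3, 0, 0, 0, 0.3], [-0.008, -0.211, 0.45, 0, 0, 0, 0.3], [-0.008, -0.211, 0.6, 0, 0, 0, 0.3], [-0.008, -0.211, 0.65, 0, 0, 0, 0.1], [-0.008, -0.211, 0.65, 0, 0, 0, -0.8], [-0.008, -0.211, 0.65, 0, 0, 0, -0.8], [-0.008, -0.211, 0.65, 0, 0, 0, -0.8], [-0.008, -0.211, 0.65, 0, 0, 0, -0.8]]]}}

```text
time_s: 13.2
ee_pos: [0.524, -0.2421, 0.04]
eef_rot: [-3.141, 0.002, 3.042]
force: [1.3, 0.9, 7.3]
grip_width: 0.0257
grip_force: 15.0
```

```bash
python3 -c "
from mv import *
x=S(.043,-.055);mv(x[0],x[1],.18,174.7)"
```

```text
row [-0.244, 0.777, -0.56, -0.0002, 0.0004, -0.0011] rows>= 4.9
```

Request:
{"name": "play_rows", "arguments": {"motion": [[[0, 0, -0.1, 0, 0, 0, -0.8], [0, 0, -0.25, 0, 0, 0, -0.8], [0, 0, -0.4, 0, 0, 0, -0.8], [0, 0, -0.54, 0, 0, 0, -0.8], [-0.05, 0.15, -0.58, 0, 0, 0, -0.8], [-0.1, 0.3, -0.58, 0, 0, 0, -0.8], [-0.15, 0.45, -0.58, 0, 0, 0, -0.8], [-0.2, 0.6, -0.58, 0, 0, 0, -0.8], [-0.245, 0.73, -0.58, 0, 0, 0, -0.8], [-0.245, 0.775, -0.58, 0, 0, 0, -0.8]]]}}

```text
time_s: 14.2
ee_pos: [0.6043, -0.0524, 0.1841]
eef_rot: [3.141, 0.001, 3.045]
force: [0.4, 0.2, -0.6]
grip_width: 0.0255
grip_force: 15.0
```

```bash
python3 -c "
from mv import *
x=S(.043,-.055);mv(x[0],x[1],.051,174.7)"
```

```text
row [0.002, -0.01, 0.532, 0.0, 0.0002, -0.0007] rows>= 2.7
```

Request:
{"name": "play_rows", "arguments": {"motion": [[[0, -0.01, 0.1, 0, 0, 0, -0.8], [0, -0.01, 0.25, 0, 0, 0, -0.8], [0, -0.01, 0.38, 0, 0, 0, -0.8], [0, -0.01, 0.48, 0, 0, 0, -0.8], [0, -0.01, 0.532, 0, 0, 0, -0.8], [0, -0.01, 0.532, 0, 0, 0, -0.8], [0, -0.01, 0.532, 0, 0, 0, 0], [0, -0.01, 0.532, 0, 0, 0, 0], [0, -0.01, 0.532, 0, 0, 0, 0], [0, -0.01, 0.4, 0, 0, 0, 0]]]}}

```text
time_s: 15.2
ee_pos: [0.6014, -0.0573, 0.0807]
eef_rot: [3.141, -0.006, 3.042]
force: [0.6, -0.2, -0.5]
grip_width: 0.0467
grip_force: 0.0
```

```bash
python3 mv.py .466 -.348 .2 174.7
```

```text
row [0.426, -1.21, -0.475, 0.0001, -0.001, -0.0011] rows>= 6.8
```

Request:
{"name": "play_rows", "arguments": {"motion": [[[0, 0, -0.2, 0, 0, 0, 0], [0, 0, -0.4, 0, 0, 0, 0], [0.05, -0.2, -0.48, 0, 0, 0, 0.5], [0.1, -0.4, -0.48, 0, 0, 0, 1], [0.2, -0.6, -0.48, 0, 0, 0, 1], [0.3, -0.8, -0.48, 0, 0, 0, 1], [0.4, -1, -0.48, 0, 0, 0, 1], [0.426, -1, -0.48, 0, 0, 0, 1], [0.426, -1, -0.48, 0, 0, 0, 1]]]}}

```text
time_s: 16.1
ee_pos: [0.4705, -0.2982, 0.204]
eef_rot: [-3.141, 0.001, 3.038]
force: [-0.0, 0.0, -0.3]
grip_width: 0.0934
grip_force: 0.0
```

```bash
python3 - <<'E'
from wk import *
wk(.062,.08,.05,cx=[.466,-.348]);mv(.466,-.348,.05,174.7)
E
```

```text
930 mid [ 0.4679 -0.3495  0.0676] ext [0.057 0.057 0.011] circ ((0.46818673610687256, -0.34953054785728455), 0.028962818905711174)
row [0.002, -0.206, 0.616, -0.0001, 0.0001, -0.0015] rows>= 3.2
```

Request:
{"name": "play_rows", "arguments": {"motion": [[[-0.006, -0.15, 0, 0, 0, 0, 1], [-0.006, -0.212, 0.1, 0, 0, 0, 1], [-0.006, -0.212, 0.25, 0, 0, 0, 1], [-0.006, -0.212, 0.4, 0, 0, 0, 1], [-0.006, -0.212, 0.55, 0, 0, 0, 1], [-0.006, -0.212, 0.61, 0, 0, 0, 0.8], [-0.006, -0.212, 0.61, 0, 0, 0, -0.2], [-0.006, -0.212, 0.61, 0, 0, 0, -0.2], [-0.006, -0.212, 0.61, 0, 0, 0, -0.2], [-0.006, -0.212, 0.61, 0, 0, 0, -0.2]]]}}

```text
time_s: 17.15
ee_pos: [0.4693, -0.3492, 0.0526]
eef_rot: [-3.14, 0.002, 3.042]
force: [-0.1, -2.2, 3.5]
grip_width: 0.0577
grip_force: 15.0
```

```bash
python3 -c "
from mv import *
x=S(-.045,-.055);mv(x[0],x[1],.22,174.7)"
```

```text
row [-0.068, 1.222, -0.672, -0.0003, 0.0004, -0.0011] rows>= 7.0
```

Request:
{"name": "play_rows", "arguments": {"motion": [[[0, 0, -0.1, 0, 0, 0, -0.2], [0, 0, -0.25, 0, 0, 0, -0.2], [0, 0, -0.4, 0, 0, 0, -0.2], [0, 0.08, -0.55, 0, 0, 0, -0.2], [-0.02, 0.23, -0.65, 0, 0, 0, -0.2], [-0.03, 0.4, -0.67, 0, 0, 0, -0.2], [-0.04, 0.57, -0.67, 0, 0, 0, -0.2], [-0.05, 0.74, -0.67, 0, 0, 0, -0.2], [-0.06, 0.9, -0.67, 0, 0, 0, -0.2], [-0.068, 1.0, -0.67, 0, 0, 0, -0.2]]]}}

```text
time_s: 18.15
ee_pos: [0.5105, -0.0992, 0.2194]
eef_rot: [3.142, 0.001, 3.044]
force: [-0.4, -1.0, -1.3]
grip_width: 0.0578
grip_force: 15.0
```

```bash
python3 -c "
from mv import *
x=S(-.045,-.055);mv(x[0],x[1],.0635,174.7)"
```

```text
row [-0.001, 0.211, 0.623, 0.0, 0.0002, -0.0009] rows>= 3.3
```

Request:
{"name": "play_rows", "arguments": {"motion": [[[0, 0.12, 0, 0, 0, 0, -0.2], [0, 0.211, 0.05, 0, 0, 0, -0.2], [0, 0.211, 0.2, 0, 0, 0, -0.2], [0, 0.211, 0.35, 0, 0, 0, -0.2], [0, 0.211, 0.48, 0, 0, 0, -0.2], [0, 0.211, 0.58, 0, 0, 0, -0.2], [0, 0.211, 0.623, 0, 0, 0, -0.2], [0, 0.211, 0.623, 0, 0, 0, -0.2], [0, 0.211, 0.623, 0, 0, 0, 0.5], [0, 0.211, 0.623, 0, 0, 0, 0.5]]]}}

```text
time_s: 19.15
ee_pos: [0.5163, -0.0491, 0.064]
eef_rot: [-3.142, 0.002, 3.042]
force: [0.5, -0.4, 0.2]
grip_width: 0.0693
grip_force: 0.0
```

Request:
{"name": "play_rows", "arguments": {"motion": [[[0, 0, 0, 0, 0, 0, 0.5], [0, 0, -0.15, 0, 0, 0, 0.5], [0, 0, -0.35, 0, 0, 0, 0.5], [0, 0, -0.55, 0, 0, 0, 0.5], [0.1, 0.2, -0.58, 0, 0, 0, 0.8], [0.2, 0.4, -0.58, 0, 0, 0, 1], [0.3, 0.6, -0.58, 0, 0, 0, 1], [0.4, 0.75, -0.58, 0, 0, 0, 1], [0.4, 0.75, -0.58, 0, 0, 0, 1]]]}}

```text
time_s: 20.05
ee_pos: [0.433, 0.1504, 0.2084]
eef_rot: [3.141, 0.001, 3.045]
force: [0.1, -0.3, 0.3]
grip_width: 0.094
grip_force: 0.0
```

```bash
python3 look.py 3; python3 - <<'E'
from wk import *
mv(.378,.272,.2,174.7);print(get_obs()['qpos'].round(2))
E
```

```text
scene 20.1
  [390. 238.] 468 zmax 0.038 top mid [0.377 0.272] ext [0.067 0.055] hue [ 15.  11. 131.]
  [149. 248.] 1098 zmax 0.082 top mid [ 0.696 -0.237] ext [0.066 0.067] hue [ 12.  23. 188.]
  lid pts 5125 x at z>.25 0.693 z<.2 0.682
side 20.15
  [292. 171.] 255 zmax 0.075 top mid [ 0.671 -0.237] ext [0.025 0.044] hue [ 15.  22. 169.]
  [424. 179.] 58 zmax 0.085 top mid [ 0.318 -0.402] ext [0.035 0.017] hue [ 20.5  50.5 128. ]
  [244. 323.] 722 zmax 0.037 top mid [0.376 0.271] ext [0.063 0.058] hue [ 23.   7. 123.]
  lid pts 2256 x at z>.25 0.691 z<.2 0.682
row [0.271, 0.47, 0.033, 0.0001, 0.0002, -0.0006] rows>= 2.7
[ 0.25  0.11  1.79  0.    1.24 -1.22]
```

Request:
{"name": "play_rows", "arguments": {"motion": [[[0.1, 0.18, 0.03, 0, 0, 0, 1], [0.2, 0.36, 0.03, 0, 0, 0, 1], [0.27, 0.48, 0.03, 0, 0, 0, 1], [0.27, 0.48, 0.03, 0, 0, 0, 1], [0.27, 0.48, 0.03, 0, 0, 0, 1]]]}}

```text
time_s: 20.65
ee_pos: [0.3801, 0.2729, 0.2002]
eef_rot: [-3.141, 0.0, 3.043]
force: [0.1, -0.1, 0.3]
grip_width: 0.0942
grip_force: 0.0
```

```bash
python3 - <<'E'
from wk import *
wk(.03,.045,.06,cx=[.377,.2765]);mv(.377,.2765,.027,174.7)
E
```

```text
719 mid [0.3789 0.2745 0.0347] ext [0.063 0.063 0.009] circ ((0.3789594769477844, 0.2745044529438019), 0.032048191875219345)
row [0.015, 0.015, 0.693, -0.0, 0.0, -0.0012] rows>= 3.5
```

Request:
{"name": "play_rows", "arguments": {"motion": [[[0.006, 0.006, 0.15, 0, 0, 0, 1], [0.006, 0.006, 0.3, 0, 0, 0, 1], [0.006, 0.006, 0.45, 0, 0, 0, 1], [0.006, 0.006, 0.6, 0, 0, 0, 1], [0.006, 0.006, 0.69, 0, 0, 0, 1], [0.006, 0.006, 0.69, 0, 0, 0, -0.2], [0.006, 0.006, 0.69, 0, 0, 0, -0.2], [0.006, 0.006, 0.69, 0, 0, 0, -0.2], [0.006, 0.006, 0.69, 0, 0, 0, -0.2], [0.006, 0.006, 0.69, 0, 0, 0, -0.2]]]}}

```text
time_s: 21.7
ee_pos: [0.3787, 0.2753, 0.0288]
eef_rot: [3.141, 0.002, 3.042]
force: [0.0, -2.7, 7.6]
grip_width: 0.0623
grip_force: 15.0
```

```bash
python3 -c "
from mv import *
x=S(-.045,.055);mv(x[0],x[1],.18,174.7)"
```

```text
row [-0.672, -0.786, -0.604, 0.0002, 0.0003, -0.0011] rows>= 6.0
```

Request:
{"name": "play_rows", "arguments": {"motion": [[[0, 0, -0.1, 0, 0, 0, -0.2], [0, 0, -0.25, 0, 0, 0, -0.2], [0, 0, -0.4, 0, 0, 0, -0.2], [0, 0, -0.55, 0, 0, 0, -0.2], [-0.1, -0.12, -0.64, 0, 0, 0, -0.2], [-0.22, -0.26, -0.66, 0, 0, 0, -0.2], [-0.34, -0.4, -0.66, 0, 0, 0, -0.2], [-0.46, -0.54, -0.66, 0, 0, 0, -0.2], [-0.58, -0.68, -0.66, 0, 0, 0, -0.2], [-0.672, -0.786, -0.64, 0, 0, 0, -0.2]]]}}

```text
time_s: 22.7
ee_pos: [0.527, 0.0607, 0.1886]
eef_rot: [3.141, 0.002, 3.041]
force: [-0.0, 0.7, -1.2]
grip_width: 0.0625
grip_force: 15.0
```

```bash
python3 -c "
from mv import *
x=S(-.045,.055);mv(x[0],x[1],.0395,174.7)"
```

```text
row [0.005, 0.008, 0.596, 0.0, 0.0003, -0.0012] rows>= 3.0
```

Request:
{"name": "play_rows", "arguments": {"motion": [[[0.005, 0.005, 0.1, 0, 0, 0, -0.2], [0.005, 0.005, 0.25, 0, 0, 0, -0.2], [0.005, 0.005, 0.4, 0, 0, 0, -0.2], [0.005, 0.005, 0.52, 0, 0, 0, -0.2], [0.005, 0.005, 0.596, 0, 0, 0, -0.2], [0.005, 0.005, 0.596, 0, 0, 0, -0.2], [0.005, 0.005, 0.596, 0, 0, 0, 0.62], [0.005, 0.005, 0.596, 0, 0, 0, 0.62], [0.005, 0.005, 0.596, 0, 0, 0, 0.62], [0.005, 0.005, 0.45, 0, 0, 0, 0.62]]]}}

```text
time_s: 23.7
ee_pos: [0.5227, 0.0642, 0.0728]
eef_rot: [-3.141, -0.006, 3.042]
force: [1.3, 0.4, 1.0]
grip_width: 0.0764
grip_force: 0.0
```

Request:
{"name": "play_rows", "arguments": {"motion": [[[0, 0, -0.2, 0, 0, 0, 0.62], [0, 0, -0.4, 0, 0, 0, 0.62], [-0.02, 0, -0.6, 0, 0, 0, 0.62], [-0.05, 0, -0.8, 0, 0, 0, 0.5], [-0.05, 0, -0.95, 0, 0, 0, 0], [-0.05, 0, -0.95, 0, 0, 0, 0]]]}}

```text
time_s: 24.3
ee_pos: [0.5381, 0.0631, 0.3188]
eef_rot: [3.14, 0.009, 3.042]
force: [0.4, -1.2, -0.4]
grip_width: 0.0577
grip_force: 0.0
```

```bash
python3 - <<'E'
from mv import *
c,T=wrist();save(c,'w4');W=cloud(c,T);np.savez('w4.npz',W=W,f=c['frame'])
c=camera('scene');np.savez('scene4.npz',**c)
mv(.557,0,.38,84.7)
E
```

```text
row [-0.105, -0.243, -0.267, 0.0002, 0.0001, 0.2489] rows>= 10.4
```

View pics/w4.png

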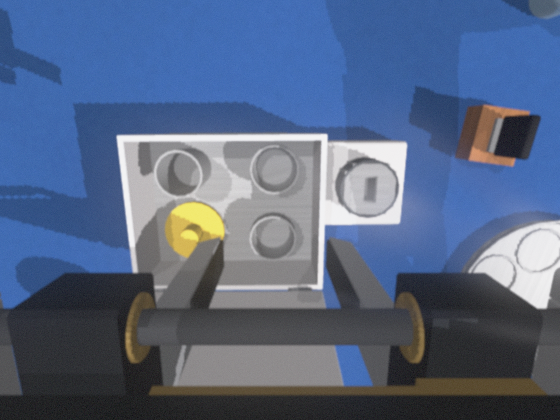

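All four stand upright inside: glass (180,173), katoris (274,168) and (272,236), jug lid (195,230). Next, fetch the lid.

Request:
{"name": "play_rows", "arguments": {"motion": [[[0, 0, -0.15, 0, 0, 0.024, 0], [0, 0, -0.28, 0, 0, 0.048, -0.1], [-0.05, -0.1, -0.28, 0, 0, 0.072, -0.1], [-0.1, -0.243, -0.28, 0, 0, 0.096, -0.1], [-0.1, -0.243, -0.28, 0, 0, 0.12, -0.1], [-0.1, -0.243, -0.28, 0, 0, 0.144, -0.1], [-0.1, -0.243, -0.28, 0, 0, 0.168, -0.1], [-0.1, -0.243, -0.28, 0, 0, 0.192, -0.1], [-0.1, -0.243, -0.28, 0, 0, 0.216, -0.1], [-0.1, -0.243, -0.28, 0, 0, 0.24, -0.1]]]}}

```text
time_s: 25.4
ee_pos: [0.5557, 0.0002, 0.3809]
eef_rot: [-3.139, -0.0, 1.536]
force: [0.3, -0.1, 0.1]
grip_width: 0.0422
grip_force: 0.0
```

```bash
python3 - <<'E'
from mv import *
mv(.697,-.0127,.378,84.7)
c,T=wrist();W=cloud(c,T);f=c['frame'].astype(int);x,y,z=W[...,0],W[...,1],W[...,2]
m=(z>.31)&(z<.345)&(f.max(-1)<70)&(x>.63)&(x<.75)&(abs(y)<.08);p=W[m];print(m.sum(),m.sum()and((p.min(0)+p.max(0))/2,np.median(p,0)))
c=camera('scene');W=cloud(c);f=c['frame'].astype(int);x,y,z=W[...,0],W[...,1],W[...,2]
m=(z>.31)&(z<.345)&(f.max(-1)<70)&(x>.66)&(x<.75)&(abs(y)<.08);p=W[m];print(m.sum(),m.sum() and ((p.min(0)+p.max(0))/2,np.ptp(p,axis=0)))
E
```

```text
row [-0.032, 0.567, 0.01, -0.0004, -0.0, 0.0092] rows>= 2.8
1057 (array([ 0.69709082, -0.00317395,  0.3270521 ]), array([0.69537698, 0.00831303, 0.32919875]))
291 (array([ 0.69675969, -0.01221701,  0.3225641 ]), array([0.02165734, 0.10504101, 0.01883539]))
```

Request:
{"name": "play_rows", "arguments": {"motion": [[[-0.01, 0.2, 0, 0, 0, 0.009, -0.1], [-0.02, 0.4, 0, 0, 0, 0.009, -0.1], [-0.032, 0.567, 0, 0, 0, 0.009, -0.1], [-0.032, 0.567, 0.01, 0, 0, 0.009, -0.1], [-0.032, 0.567, 0.12, 0, 0, 0.009, -0.1], [-0.032, 0.567, 0.22, 0, 0, 0.009, -0.1], [-0.032, 0.567, 0.22, 0, 0, 0.009, -1], [-0.032, 0.567, 0.22, 0, 0, 0.009, -1], [-0.032, 0.567, 0.22, 0, 0, 0.009, -1], [-0.032, 0.567, 0.22, 0, 0, 0.009, -1]]], "grip_force": 30}}

```text
time_s: 26.5
ee_pos: [0.697, -0.0118, 0.3292]
eef_rot: [3.141, -0.0, 1.486]
force: [-28.2, 2.1, 2.7]
grip_width: 0.0137
grip_force: 14.1
```

```bash
python3 - <<'E'
from mv import *
T=tool();P=T[:3,3];print(P)
a=np.radians(YAW);h=np.array([np.cos(a),np.sin(a),0]);r=.235
H=np.array([*(S(.096,0)),.0926]);H=H+np.array([-h[1],h[0],0])*((P-H)@np.array([-h[1],h[0],0]))
t0=.021
for th in [1.7,1.6,1.5,1.4,1.3,1.2,1.1,1.,.9,.8,.7,.6,.5,.4,.3,.2,.1,0]:
    q=H-h*r*np.cos(th+t0)+np.array([0,0,r*np.sin(th+t0)])
    print(th,q.round(3),(T[:3,:3].T@(q-P)/.25).round(3))
E
```

```text
[ 0.69697387 -0.01183301  0.32920316]
1.7 [ 0.696 -0.012  0.325] [ 0.    -0.003  0.017]
1.6 [ 0.673 -0.01   0.327] [ 0.001 -0.096  0.008]
1.5 [ 0.65  -0.007  0.327] [ 0.002 -0.19   0.007]
1.4 [ 0.626 -0.005  0.325] [ 0.002 -0.284  0.017]
1.3 [ 0.603 -0.003  0.32 ] [ 0.003 -0.376  0.035]
1.2 [ 0.581 -0.001  0.313] [ 0.004 -0.466  0.063]
1.1 [0.56  0.001 0.304] [ 0.004 -0.552  0.1  ]
1.0 [0.539 0.003 0.293] [ 0.005 -0.635  0.145]
0.9 [0.52  0.005 0.28 ] [ 0.006 -0.712  0.198]
0.8 [0.502 0.006 0.265] [ 0.006 -0.784  0.258]
0.7 [0.485 0.008 0.248] [ 0.007 -0.85   0.326]
0.6 [0.471 0.009 0.229] [ 0.007 -0.908  0.399]
0.5 [0.458 0.01  0.21 ] [ 0.008 -0.959  0.478]
0.4 [0.448 0.011 0.189] [ 0.008 -1.002  0.562]
0.3 [0.439 0.012 0.167] [ 0.008 -1.036  0.649]
0.2 [0.433 0.013 0.144] [ 0.009 -1.061  0.74 ]
0.1 [0.429 0.013 0.121] [ 0.009 -1.077  0.833]
0 [0.427 0.013 0.098] [ 0.009 -1.084  0.926]
```

Request:
{"name": "play_rows", "arguments": {"motion": [[[0, -0.05, 0, 0, 0, 0, -1], [0, -0.096, -0.008, 0, 0, 0, -1], [0, -0.19, -0.01, 0, 0, 0, -1], [0, -0.284, 0.0, 0, 0, 0, -1], [0, -0.376, 0.018, 0, 0, 0, -1], [0, -0.466, 0.046, 0, 0, 0, -1], [0, -0.552, 0.083, 0, 0, 0, -1], [0, -0.635, 0.128, 0, 0, 0, -1], [0, -0.712, 0.181, 0, 0, 0, -1], [0, -0.784, 0.241, 0, 0, 0, -1]]]}}

```text
time_s: 27.5
ee_pos: [0.5015, 0.0062, 0.2686]
eef_rot: [3.139, -0.003, 1.487]
force: [3.7, 11.3, -2.6]
grip_width: 0.0134
grip_force: 30.0
```

Request:
{"name": "play_rows", "arguments": {"motion": [[[0, -0.066, 0.068, 0, 0, 0, -1], [0, -0.124, 0.141, 0, 0, 0, -1], [0, -0.175, 0.22, 0, 0, 0, -1], [0, -0.218, 0.304, 0, 0, 0, -1], [0, -0.252, 0.391, 0, 0, 0, -1], [0, -0.277, 0.482, 0, 0, 0, -1], [0, -0.29, 0.55, 0, 0, 0, -1], [0, -0.296, 0.61, 0, 0, 0, -1], [0, -0.3, 0.65, 0, 0, 0, -1], [0, -0.3, 0.67, 0, 0, 0, -1]]]}}

```text
time_s: 28.5
ee_pos: [0.4275, 0.0129, 0.1004]
eef_rot: [-3.141, -0.003, 1.486]
force: [-19.1, 17.6, 37.5]
grip_width: 0.0131
grip_force: 30.0
```

Request:
{"name": "play_rows", "arguments": {"motion": [[[0, 0, 0.01, 0, 0, 0, -1], [0, 0, 0.01, 0, 0, 0, -0.1], [0, 0, 0.01, 0, 0, 0, -0.1], [0, 0, 0.01, 0, 0, 0, -0.1], [0, 0, -0.1, 0, 0, 0, -0.1], [0, 0, -0.3, 0, 0, 0, -0.1], [0, 0, -0.5, 0, 0, 0, -0.1], [0, 0, -0.5, 0, 0, 0, -0.1]]]}}

```text
time_s: 29.3
ee_pos: [0.4295, 0.0109, 0.231]
eef_rot: [3.131, -0.0, 1.486]
force: [0.2, 0.4, -0.8]
grip_width: 0.0422
grip_force: 0.0
```

```bash
python3 - <<'E'
from mv import *
for n in ['scene','side']:
    c=camera(n);W=cloud(c);f=c['frame'].astype(int);x,y,z=W[...,0],W[...,1],W[...,2]
    m=(x>.52)&(x<.64)&(abs(y)<.08)&(z>.06)&(z<.2)&(f.min(-1)>100);print(n,m.sum(),np.percentile(z[m],[5,50,95]))
    b=(x>.4)&(x<.45)&(abs(y)<.07)&(z>.05)&(z<.13)&(f.max(-1)<70);print('bar z',b.sum(),b.sum() and np.percentile(z[b],[50,95]))
mv(.46,.14,.3,167)
E
```

```text
scene 1962 [0.09951267 0.1009208  0.10229576]
bar z 124 [0.10025328 0.10379542]
side 1624 [0.09753396 0.09908032 0.10058905]
bar z 163 [0.09961927 0.10225514]
row [0.525, 0.086, -0.298, 0.0003, 0.0002, -0.2275] rows>= 9.5
```

Request:
{"name": "play_rows", "arguments": {"motion": [[[0.1, 0.02, -0.1, 0, 0, -0.024, -0.1], [0.3, 0.05, -0.2, 0, 0, -0.048, -0.1], [0.5, 0.1, -0.2, 0, 0, -0.072, 0], [0.7, 0.15, -0.2, 0, 0, -0.096, 0], [0.85, 0.2, -0.2, 0, 0, -0.12, 0], [0.95, 0.25, -0.2, 0, 0, -0.144, 0], [0.95, 0.3, -0.2, 0, 0, -0.168, 0], [0.95, 0.3, -0.2, 0, 0, -0.192, 0], [0.95, 0.3, -0.2, 0, 0, -0.216, 0], [0.95, 0.3, -0.2, 0, 0, -0.2275, 0]]]}}

```text
time_s: 30.4
ee_pos: [0.5221, 0.2413, 0.2727]
eef_rot: [-3.14, -0.003, 2.921]
force: [-0.6, -0.3, -0.0]
grip_width: 0.0473
grip_force: 0.0
```

```bash
python3 - <<'E'
from mv import *
for i in range(2): c,T=wrist()
save(c,'w5');W=cloud(c,T);np.savez('w5.npz',W=W,f=c['frame'],K=c['camera_matrix'],T=T);print(tool()[:3,3])
x,y,z=W[...,0],W[...,1],W[...,2];f=c['frame'].astype(int);hsv=cv2.cvtColor(c['frame'],cv2.COLOR_RGB2HSV)
def rr(m): 
    p=W[m][:,:2].astype(np.float32);return m.sum(),cv2.minAreaRect(p) if m.sum()>5 else None
kh=(z>.08)&(z<.1)&(np.hypot(x-.51,y-.357)<.05);print('head',rr(kh),np.median(z[kh]))
st=(z>.03)&(z<.042)&(f[...,0]-f[...,2]>30)&(np.hypot(x-.51,y-.357)<.06);print('stand',rr(st))
kn=(z>.076)&(z<.087)&(np.hypot(x-.552,y-.179)<.05);p=W[kn][:,:2].astype(np.float32);print('knob',kn.sum(),cv2.minEnclosingCircle(p),np.median(z[kn]),p.min(0),p.max(0))
E
```

```text
[0.52209595 0.241225   0.27304282]
head (np.int64(685), ((0.5114452242851257, 0.3561633229255676), (0.012379135005176067, 0.049731750041246414), 77.09614562988281)) 0.09075720199641696
stand (np.int64(1621), ((0.5104659795761108, 0.35652589797973633), (0.060221318155527115, 0.06845663487911224), 76.78621673583984))
knob 2342 ((0.5549219250679016, 0.17691874504089355), 0.037619590759277344) 0.08012208501730159 [0.5191415  0.14173232] [0.5899776  0.21310987]
```

View pics/w5.png

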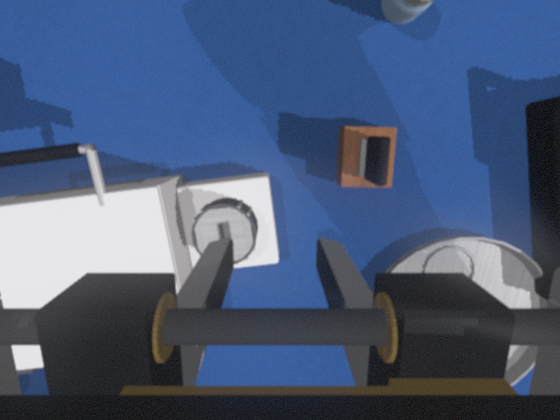

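Request:
{"name": "play_rows", "arguments": {"motion": [[[0.07, -0.14, 0.1, 0, 0, 0, 0], [0.15, -0.285, 0.2, 0, 0, 0, 0], [0.15, -0.285, 0.2, 0, 0, 0, 0], [0.15, -0.285, 0.2, 0, 0, 0, 0], [0.15, -0.285, 0.2, 0, 0, 0, 0]]]}}

```text
time_s: 31.0
ee_pos: [0.4708, 0.1809, 0.2257]
eef_rot: [3.141, 0.002, 2.914]
force: [-0.1, -0.3, -0.3]
grip_width: 0.0471
grip_force: 0.0
```

```bash
cat > slot.py <<'E'
from mv import *
def slot(tag):
    T0=tool();c=camera('wrist');T=T0@c['T_tool_cam'];save(c,tag);W=cloud(c,T);x,y,z=W[...,0],W[...,1],W[...,2];K=c['camera_matrix']
    g=cv2.cvtColor(c['frame'],cv2.COLOR_RGB2GRAY)
    kn=(z>.077)&(z<.087)&(np.hypot(x-.553,y-.178)<.045)
    p=W[kn][:,:2].astype(np.float32);print('knob',cv2.minEnclosingCircle(p),np.median(z[kn]))
    # pixels -> plane z=.081
    v,u=np.mgrid[:420,:560];d=np.stack([(u-K[0,2])/K[0,0],-(v-K[1,2])/K[1,1],-np.ones_like(u,float)],-1)@T[:3,:3].T
    Q=T[:3,3]+d*((.081-T[2,3])/d[...,2])[...,None]
    cx,cy=cv2.minEnclosingCircle(p)[0]
    # depth hole: pixels whose ray hits below .074 within 22 mm of the centre
    h=(np.hypot(Q[...,0]-cx,Q[...,1]-cy)<.024)&((z<.074)|np.isnan(z))
    print('hole(depth)',h.sum(),cv2.minAreaRect(Q[h][:,:2].astype(np.float32)))
    dk=((np.hypot(Q[...,0]-cx,Q[...,1]-cy)<.024)&(g<np.median(g[kn])*.75)).astype(np.uint8)
    n,l,s,_=cv2.connectedComponentsWithStats(dk);i=1+np.argmax(s[1:,4]);q=Q[l==i][:,:2].astype(np.float32)
    print('hole(dark)',s[i,4],cv2.minAreaRect(q))
    ys,xs=np.where(kn);a=c['frame'][max(ys.min()-5,0):ys.max()+5,max(xs.min()-5,0):xs.max()+5]
    cv2.imwrite(f'pics/{tag}c.png',cv2.resize(a[...,::-1],None,fx=3,fy=3,interpolation=2))
slot(sys.argv[1])
E
python3 slot.py w6
```

```text
knob ((0.5546205639839172, 0.17699766159057617), 0.03747907280921936) 0.08016906910951521
hole(depth) 316 ((0.5492112040519714, 0.1800505667924881), (0.039179399609565735, 0.03591049462556839), 35.821983337402344)
hole(dark) 319 ((0.55464768409729, 0.17822003364562988), (0.012989317998290062, 0.02930978126823902), 84.76395416259766)
```

View pics/w6c.png

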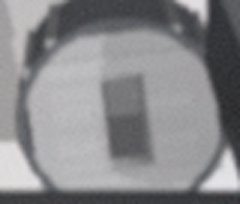

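Slot is clear: centre about (0.5545,0.178), long axis -5.2°. I'll view the key the same way.

Request:
{"name": "play_rows", "arguments": {"motion": [[[0.1, 0.2, 0, 0, 0, 0, 0], [0.2, 0.4, 0, 0, 0, 0, 0], [0.3, 0.6, 0, 0, 0, 0, 0], [0.3, 0.72, 0, 0, 0, 0, 0], [0.3, 0.72, 0, 0, 0, 0, 0], [0.3, 0.72, 0, 0, 0, 0, 0], [0.3, 0.72, 0, 0, 0, 0, 0]]]}}

```text
time_s: 31.75
ee_pos: [0.4374, 0.3723, 0.225]
eef_rot: [3.141, 0.0, 2.915]
force: [0.9, -0.6, -0.7]
grip_width: 0.0466
grip_force: 0.0
```

```bash
python3 - <<'E'
from mv import *
T0=tool();c=camera('wrist');T=T0@c['T_tool_cam'];W=cloud(c,T);save(c,'w7');x,y,z=W[...,0],W[...,1],W[...,2];f=c['frame'].astype(int);K=c['camera_matrix']
print(T0[:3,3])
kh=(z>.083)&(z<.1)&(np.hypot(x-.511,y-.357)<.05);print('head',kh.sum(),cv2.minAreaRect(W[kh][:,:2].astype(np.float32)),np.median(z[kh]))
st=(z>.03)&(z<.042)&(f[...,0]-f[...,2]>30)&(np.hypot(x-.51,y-.357)<.06);print('stand',cv2.minAreaRect(W[st][:,:2].astype(np.float32)),np.median(z[st]))
mv(.511,.3562,.2,167)
E
```

```text
[0.43743949 0.37227391 0.22502774]
head 615 ((0.5104856491088867, 0.356963187456131), (0.011468513868749142, 0.04951966181397438), 76.88610076904297) 0.09095235060900286
stand ((0.5104973912239075, 0.3565019369125366), (0.05963360145688057, 0.06970833241939545), 76.82011413574219) 0.03535051249963661
row [-0.301, 0.005, 0.101, 0.0, 0.0001, -0.0001] rows>= 1.6
```

Request:
{"name": "play_rows", "arguments": {"motion": [[[-0.15, 0.006, 0, 0, 0, 0, 0], [-0.299, 0.006, 0.1, 0, 0, 0, 0], [-0.299, 0.006, 0.1, 0, 0, 0, 0], [-0.299, 0.006, 0.25, 0, 0, 0, 0], [-0.299, 0.006, 0.4, 0, 0, 0, 0], [-0.299, 0.006, 0.55, 0, 0, 0, 0], [-0.299, 0.006, 0.625, 0, 0, 0, 0], [-0.299, 0.006, 0.625, 0, 0, 0, -0.3], [-0.299, 0.006, 0.625, 0, 0, 0, -1], [-0.299, 0.006, 0.625, 0, 0, 0, -1]]], "grip_force": 40}}

```text
time_s: 32.8
ee_pos: [0.511, 0.3576, 0.0708]
eef_rot: [3.14, 0.002, 2.915]
force: [0.9, -0.3, 0.5]
grip_width: 0.0269
grip_force: 0.0
```

Request:
{"name": "play_rows", "arguments": {"motion": [[[0, 0, 0, 0, 0, 0, -1], [0, 0, 0, 0, 0, 0, -1], [0, 0, 0, 0, 0, 0, -1], [0, 0, 0, 0, 0, 0, -1], [0, 0, 0, 0, 0, 0, -1]]]}}

```text
time_s: 33.3
ee_pos: [0.5106, 0.3572, 0.0697]
eef_rot: [3.141, 0.001, 2.915]
force: [-2.6, -2.0, 6.9]
grip_width: 0.0117
grip_force: 40.0
```

Request:
{"name": "play_rows", "arguments": {"motion": [[[0, 0, -0.04, 0, 0, 0, -1], [0, 0, -0.1, 0, 0, 0, -1], [0, 0, -0.18, 0, 0, 0, -1], [0, 0, -0.28, 0, 0, 0, -1], [0, 0, -0.4, 0, 0, 0, -1], [0, 0, -0.5, 0, 0, 0, -1], [0, 0, -0.5, 0, 0, 0, -1]]]}}

```text
time_s: 34.0
ee_pos: [0.5113, 0.3581, 0.1987]
eef_rot: [3.136, 0.005, 2.915]
force: [0.4, 0.1, -0.9]
grip_width: 0.0118
grip_force: 40.0
```

```bash
python3 - <<'E'
from mv import *
T0=tool();c=camera('wrist');T=T0@c['T_tool_cam'];W=cloud(c,T);save(c,'w8')
L=(W-T0[:3,3])@T0[:3,:3] # tool coords
f=c['frame'].astype(int)
m=(abs(L[...,0])<.04)&(abs(L[...,1])<.02)&(L[...,2]>-.03)&(L[...,2]<.1)
m&=(L[...,2]>-.022)
p=L[m];print(m.sum())
for a,b in [(-.025,-.015),(-.015,0),(0,.018),(.02,.03),(.03,.07)]:
    q=p[(p[:,2]>a)&(p[:,2]<b)]
    if len(q)>3: print(a,b,len(q),q.min(0).round(4),q.max(0).round(4))
E
python3 -c "
from mv import *
mv(.5545,.178,.19,174.7);print(get_obs()['ee_pos'],get_obs()['eef_rot'])"
```

```text
3978
-0.025 -0.015 2213 [-0.0142 -0.0171 -0.022 ] [ 0.025   0.0194 -0.015 ]
-0.015 0 746 [ 0.0058 -0.0168 -0.015 ] [ 0.0249  0.0193 -0.    ]
0 0.018 574 [ 0.0062 -0.0167  0.    ] [0.0249 0.0188 0.018 ]
0.02 0.03 387 [ 0.0046 -0.0098  0.0204] [0.0247 0.012  0.0299]
0.03 0.07 33 [ 0.0122 -0.0098  0.0301] [0.0208 0.012  0.0337]
row [-0.332, -0.661, 0.023, 0.0004, 0.0005, -0.0213] rows>= 3.7
[0.5106882 0.357718  0.195969 ] [3.13880626e+00 2.71513816e-03 2.91523380e+00]
```

View pics/w8.png

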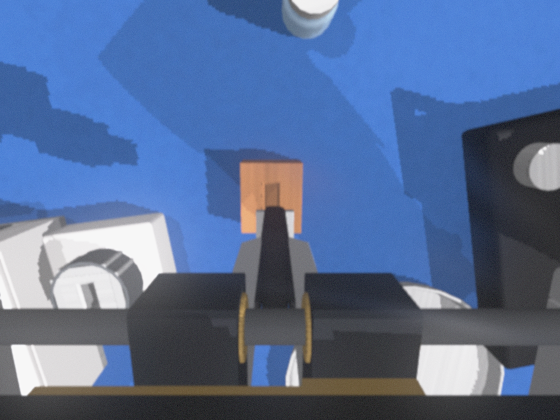

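Request:
{"name": "play_rows", "arguments": {"motion": [[[-0.08, -0.15, 0, 0, 0, -0.007, -1], [-0.17, -0.32, 0, 0, 0, -0.014, -1], [-0.25, -0.48, 0, 0, 0, -0.021, -1], [-0.31, -0.61, 0, 0, 0, -0.021, -1], [-0.332, -0.663, 0, 0, 0, -0.021, -1], [-0.332, -0.663, 0.05, 0, 0, -0.021, -1], [-0.332, -0.663, 0.05, 0, 0, -0.021, -1], [-0.332, -0.663, 0.05, 0, 0, -0.021, -1]]]}}

```text
time_s: 34.85
ee_pos: [0.5533, 0.1786, 0.1802]
eef_rot: [-3.141, -0.002, 3.049]
force: [1.1, 0.5, -0.3]
grip_width: 0.0121
grip_force: 40.0
```

```bash
python3 - <<'E'
from mv import *
mv(.5546,.1775,.114,174.7);print(get_obs()['ee_pos'],get_obs()['eef_rot'])
E
```

```text
row [-0.006, -0.004, 0.265, -0.0001, -0.0002, -0.0001] rows>= 1.3
[0.55330027 0.17855376 0.18023889] [-3.14124986e+00 -1.51086494e-03  3.04857994e+00]
```

Request:
{"name": "play_rows", "arguments": {"motion": [[[-0.006, -0.004, 0.04, 0, 0, 0, -1], [-0.006, -0.004, 0.08, 0, 0, 0, -1], [-0.006, -0.004, 0.11, 0, 0, 0, -1], [-0.006, -0.004, 0.13, 0, 0, 0, -1], [-0.006, -0.004, 0.145, 0, 0, 0, -1], [-0.006, -0.004, 0.155, 0, 0, 0, -1], [-0.006, -0.004, 0.155, 0, 0, 0, -1]]]}}

```text
time_s: 35.55
ee_pos: [0.5553, 0.176, 0.1422]
eef_rot: [-3.142, -0.0, 3.047]
force: [-1.1, -0.9, -0.3]
grip_width: 0.0117
grip_force: 40.0
```

Request:
{"name": "play_rows", "arguments": {"motion": [[[0, 0.004, 0.02, 0, 0, 0, -1], [0, 0.004, 0.04, 0, 0, 0, -1], [0, 0.004, 0.06, 0, 0, 0, -1], [0, 0.004, 0.08, 0, 0, 0, -1], [0, 0.004, 0.095, 0, 0, 0, -1], [0, 0.004, 0.105, 0, 0, 0, -1], [0, 0.004, 0.105, 0, 0, 0, -1]]]}}

```text
time_s: 36.25
ee_pos: [0.5553, 0.177, 0.1158]
eef_rot: [-3.141, -0.0, 3.047]
force: [0.2, -0.9, -1.2]
grip_width: 0.0117
grip_force: 40.0
```

Going in freely. I'll seat it until it meets resistance.

Request:
{"name": "play_rows", "arguments": {"motion": [[[0, 0, 0.008, 0, 0, 0, -1], [0, 0, 0.012, 0, 0, 0, -1], [0, 0, 0.016, 0, 0, 0, -1], [0, 0, 0.02, 0, 0, 0, -1], [0, 0, 0.02, 0, 0, 0, -1]]]}}

```text
time_s: 36.75
ee_pos: [0.5558, 0.1771, 0.1144]
eef_rot: [3.141, 0.002, 3.047]
force: [-14.0, -4.4, 29.9]
grip_width: 0.0118
grip_force: 40.0
```

Request:
{"name": "play_rows", "arguments": {"motion": [[[0.004, 0.001, -0.006, 0, 0, 0, -1], [0.004, 0.001, -0.006, 0, 0, 0.014, -1], [0.004, 0.001, -0.006, 0, 0, 0.028, -1], [0.004, 0.001, -0.006, 0, 0, 0.042, -1], [0.004, 0.001, -0.006, 0, 0, 0.056, -1], [0.004, 0.001, -0.006, 0, 0, 0.07, -1], [0.004, 0.001, -0.006, 0, 0, 0.084, -1], [0.004, 0.001, -0.006, 0, 0, 0.098, -1], [0.004, 0.001, -0.006, 0, 0, 0.11, -1], [0.004, 0.001, -0.006, 0, 0, 0.11, -1]]]}}

```text
time_s: 37.75
ee_pos: [0.5553, 0.1762, 0.1146]
eef_rot: [3.141, 0.003, 2.353]
force: [-3.8, -10.2, 15.6]
grip_width: 0.0123
grip_force: 40.0
```

```bash
python3 -c "
from h import *
o=get_obs();print(o['ee_pos'],o['eef_rot'],o['force'],o['moment'])"
```

```text
[0.55528327 0.17624735 0.11455413] [3.14089436e+00 2.84561570e-03 2.35286130e+00] [ -3.82492778 -10.17425179  15.56435515] [-2.09015177  0.71509853 -0.00282422]
```

Request:
{"name": "play_rows", "arguments": {"motion": [[[-0.003, -0.003, 0, 0, 0, 0.014, -1], [-0.003, -0.003, 0, 0, 0, 0.028, -1], [-0.003, -0.003, 0, 0, 0, 0.042, -1], [-0.003, -0.003, 0, 0, 0, 0.056, -1], [-0.003, -0.003, 0, 0, 0, 0.07, -1], [-0.003, -0.003, 0, 0, 0, 0.084, -1], [-0.003, -0.003, 0, 0, 0, 0.098, -1], [-0.003, -0.003, 0, 0, 0, 0.108, -1], [-0.003, -0.003, 0, 0, 0, 0.116, -1], [-0.003, -0.003, 0, 0, 0, 0.116, -1]]]}}

```text
time_s: 38.75
ee_pos: [0.5544, 0.1751, 0.1145]
eef_rot: [3.142, 0.002, 1.625]
force: [-10.6, -11.3, 20.5]
grip_width: 0.0117
grip_force: 40.0
```

```bash
python3 -c "
from h import *
o=get_obs();print(o['ee_pos'],o['eef_rot'],o['force'],o['moment'])"
```

```text
[0.55443475 0.17509781 0.11450842] [3.14155431e+00 2.03867719e-03 1.62521090e+00] [-10.62407068 -11.34999445  20.53220813] [-2.38673626  2.28185182  0.06519367]
```

Request:
{"name": "play_rows", "arguments": {"motion": [[[0, 0, 0, 0, 0, 0.008, -1], [0, 0, 0, 0, 0, 0.016, -1], [0, 0, 0, 0, 0, 0.024, -1], [0, 0, 0, 0, 0, 0.024, -1]]]}}

```text
time_s: 39.15
ee_pos: [0.5536, 0.1756, 0.1145]
eef_rot: [-3.14, 0.002, 1.475]
force: [-17.6, -9.3, 24.1]
grip_width: 0.0121
grip_force: 40.9
```

```bash
python3 -c "
from h import *
o=get_obs();print(o['ee_pos'],o['eef_rot'],o['force'],o['moment'])"
```

```text
[0.55361862 0.1755872  0.11448609] [-3.13998037e+00  1.87297818e-03  1.47547699e+00] [-17.60307218  -9.2679151   24.06706487] [-1.80113966  3.57560898  0.68184902]
```

Request:
{"name": "play_rows", "arguments": {"motion": [[[0, 0, -0.006, 0, 0, 0, -1], [0, 0, -0.006, 0, 0, 0, -0.3], [0, 0, -0.006, 0, 0, 0, 0], [0, 0, -0.006, 0, 0, 0, 0], [0, 0, -0.1, 0, 0, 0, 0], [0, 0, -0.25, 0, 0, 0, 0], [0, 0, -0.4, 0, 0, 0, 0], [-0.3, 0, -0.5, 0, 0, 0, 0], [-0.5, 0, -0.5, 0, 0, 0, 0], [-0.5, 0, -0.5, 0, 0, 0, 0]]]}}

```text
time_s: 40.15
ee_pos: [0.5425, 0.0494, 0.2386]
eef_rot: [3.14, 0.0, 1.475]
force: [1.0, 0.1, 0.4]
grip_width: 0.0471
grip_force: 0.0
```

```bash
python3 - <<'E'
from mv import *
T0=tool();c=camera('wrist');T=T0@c['T_tool_cam'];W=cloud(c,T);save(c,'w9');x,y,z=W[...,0],W[...,1],W[...,2]
print(T0[:3,3])
m=(np.hypot(x-.5546,y-.177)<.05)&(z>.105)&(z<.16)
p=W[m];print(m.sum(),m.sum() and (np.percentile(z[m],[50,99]),cv2.minAreaRect(p[p[:,2]>np.percentile(p[:,2],90)-.006][:,:2].astype(np.float32))))
for n in ['scene','side']:
    c=camera(n);W=cloud(c);x,y,z=W[...,0],W[...,1],W[...,2];save(c,n+'9')
    f=c['frame'].astype(int)
    m=(np.hypot(x-.5546,y-.177)<.05)&(z>.105)&(z<.16)&(f.max(-1)<90)
    p=W[m];print(n,m.sum(),np.percentile(z[m],[50,99]),cv2.minAreaRect(p[p[:,2]>.125][:,:2].astype(np.float32)))
    b=(x>.52)&(x<.64)&(abs(y)<.08)&(z>.06)&(z<.2)&(f.min(-1)>100);print('lid z',np.median(z[b]))
E
```

```text
[0.54247668 0.0493991  0.23864173]
1287 (array([0.13594024, 0.13785855]), ((0.5545334219932556, 0.17628613114356995), (0.04982869327068329, 0.01200188510119915), 88.97642517089844))
scene 315 [0.12385278 0.13809071] ((0.5542541146278381, 0.17905202507972717), (0.011513675563037395, 0.047272056341171265), 0.950654923915863)
lid z 0.10088241915256715
side 271 [0.12213114 0.1363437 ] ((0.5505326986312866, 0.1779574602842331), (0.04739844426512718, 0.011012299917638302), 87.93508911132812)
lid z 0.09907902773619942
```

View pics/scene9.png

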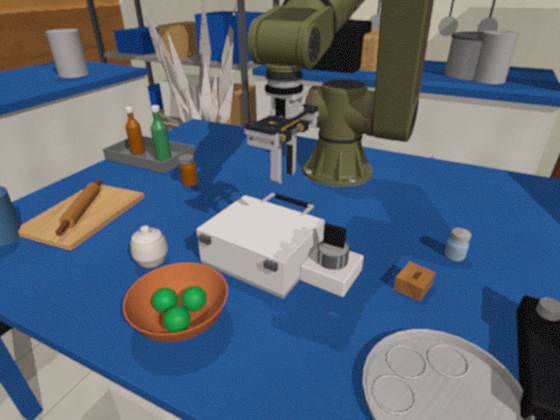

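Lid shut, key home (its top at 0.137 m is as expected) and turned against its stop; pot and jars untouched.

```bash
python3 -c "
from station import workorder
print(workorder.hand_in())"
```

```text
the job is handed in; nothing more can be done
None
```

I handed the job in (no verdict came back): two katoris, the glass and the jug lid are upright in the steriliser with the lid shut, the key is fully home and turned clockwise to its stop, and the sugar pot and jars were not touched.

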